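# Hold the bearing up with the knock-out lever behind the guard

## Robot

A 6-joint arm with a two-finger parallel gripper is mounted at the origin on a cart in front of the work surface, level with it; the furniture and walls round the work are solid. World frame = base frame: x ahead of the robot, y to its left, z up, the work surface at z = 0. Lengths are in m, angles in rad, forces in N, time in s.
With the tool pointing down it reaches from about 0.35 to 0.775 m from the base axis. Payload 5.5 kg.
Tool frame: the origin (TCP) lies at the very end of the fingers, on their centre line; the grasp point (between the pads) lies r.hold_point_z behind it (r.hold_point_z is the distance from the TCP to the grasp point, in m); z points along the fingers, y is the line along which they close (so a half turn about z gives the same grasp; the last joint's range is limited). The gripper opens to 85 mm and grips with 20 to 120 N. Pads are 22 mm wide; open, the fingers measure 114 mm over their backs; the gripper's body (76 mm by 85 mm) begins 54 mm behind the grasp point. The pads swing forward as they close: fully open they stand 13 mm farther back than shut.
Start: joints at [-1.408, 0.313, 0.046, 1.304, 0, 1.431], TCP at [0.171, -0.549, 0.231] pointing down, gripper open.
Joint ranges: [-2.76, 2.76], [-0.86, 1.69], [-1.03, 1.26], [-2.2, 2.34], [-1.47, 1.5], [-3.14, 3.14]. Speed limits (rad/s): [2.57, 2.57, 3.14, 3.14, 3.14, 3.14].

## Interface

Orientations are given as a 3x3 rotation matrix whose columns are the frame's x, y, z axes.
In Python, from rig import read_state, snapshot, sign_off, r gives the robot as it stands.
- The arm moves only by the tool servo_tool, never from a script. Its argument "steps" is a list of rows, each an object of numbers: "dx", "dy", "dz": the shift along the world's x, y, z in units of 20 mm (1.0 is 20 mm); "yaw": the turn about the world's z in units of 0.5 rad (1.0 is 0.5 rad); "gripper": the opening, from 0 (shut) to 1 (fully open). A call has exactly 5 rows; each row shifts and turns the commanded pose from where the row before left it; what a row does not reach is not made up. A row lasts 1/8 s, in which the tool goes at most 62.5 mm and 10.7 degrees, less where a joint would pass 70% of its speed; a pose out of reach is approached as far as the arm can. A call with a number of a shift or a turn outside -1 to 1 is refused whole. A call with a gripper value outside its range is refused whole. The fingers move at their own pace and stop on an object; "newtons" is the grip in N (left out, the last holds). Time passes only in rows, so rows that do not move let the fingers close, or fill a call up. It gives the time, the measured TCP pose, the force, the opening and the grip force at its end, in the units of the state.
- read_state(): the state, without advancing time (a new reading comes with each control period).
- snapshot(name): name is "scene" or "top" or "wrist"; returns a dict with "color" (480x640x3 uint8, red, green, blue), "vertical_fov" (degrees; the focal length in pixels is half the picture's height over the tangent of half this angle, whatever the lens; pixels are square), "cx", "cy" (the principal point, pixels), "distortion" ([k1, k2, p1, p2, k3] as OpenCV has them; the pictures are not rectified), "camera_from_world" (4x4, takes a point from world to camera coordinates). Camera axes: x right, y up, looking along -z (the intrinsics and any distortion apply to the point x, -y, -z); pixel columns grow to the right and rows downward; lengths in m; the calibration is good to about 2 mm. A picture is of the moment at which its call begins. There is no depth.
- sign_off(): hands the job in; it is judged then, once.
The state is a dict: "t": time; "joint_pos": joint angles; "qd": joint speeds; "joint_torque": joint torques, N m; "ee_pos": TCP position; "eef_rot": TCP orientation; "wrist_force": force on the tool from outside, world axes, zero at the start; "torque": the same for the moment, N m; "grip_width": opening from 0.0 (shut) to 1.0 (fully open); "gripper_force": force on a finger pad.
Only numpy, scipy, OpenCV 4.12 (cv2) and the standard library are available. Lean on these libraries where they do the work, as an engineer would, in place of code of your own. Each camera call takes 0.05 s, during which the arm holds its last target. There are 200 camera calls.

## Task

One nest of the guarded knock-out fixture holds the ball bearing, the other a plain spacer ring. Push the tabbed shutter along its rails, all the way to its stop, so that the window over the bearing's lever stands fully open; then reach down through that window and press the lever all the way down without touching the guard, and finish while still holding it down, so that the bearing stands raised in its nest for me to take out. Do not touch the bearing or the ring, leave the ring's lever alone, and do not disturb the things beside the fixture.

Things in the scene. Friction and masses are not known exactly. Their poses are not given: they have to be found in the camera images.
- fixture: Bearing knock-out fixture, bolted down: base plate 235 x 262 x 10 mm; origin on the bench surface 10 mm rear of the base's middle, z up, x to the rear (away from the robot at yaw 0), y to the left. Rear half: aluminium nest block (x +15 to +95 mm, y -100 to +100 mm, top at z = 62 mm) with two round nests side by side. Front half: two finger levers under the guard, each in front of its nest.
- guard: Grey sheet-metal guard with clear cheeks over both levers; origin and axes as the fixture. Top sheet 3 mm thick, x -115 to +13 mm, y -110 to +110 mm, sloping up to the rear by 10 degrees (top face z = 70 mm at the front edge, 80 at the windows' middle, 93 at the rear edge). Two windows side by side. Shutter rails along y and their end stops, 7 mm high, belong to it. Not to be touched.
- window_left (a point): Middle of the left window (fixture +y side) at the sheet's top face; axes as the fixture. The window is 57 mm in x by 64 mm in y. The rails' inner edges lie 34 mm in front of and behind this point, the end stops at y = +-90 mm in the fixture's frame.
- window_right (a point): Middle of the right window (fixture -y side) at the sheet's top face; sizes and axes as for the left one.
- shutter_tab (a point): Middle of the top edge of the bent-up tab (4 mm thick in the fixture's y, 30 mm long in x, 18.5 mm high) in the middle of the aluminium shutter: a plate 74 mm in x by 80 mm in y sliding on the guard's rails along y, its top face 3 mm above the sheet and sloping with it. Shutter and tab may be touched and pushed; it takes 1.5 to 2 N and stays where it is left.
- shutter (a joint): Position of the shutter along the fixture's y axis, m: 0 = middle, where it half covers both windows (its start is within 12 mm of this); +0.045 = left stop, left window covered and right one fully open; -0.045 = right stop, right window covered and left one fully open.
- nest_left (a point): Middle of the left nest's floor, 50 mm above the bench; the nest is a round recess 50 mm wide and 12 mm deep.
- nest_right (a point): Middle of the right nest's floor, 50 mm above the bench.
- pad_left (a point): Finger pad of the left lever, behind the left window: ribbed flat plate 34 mm in x by 38 mm in y. This point is the middle of its top face, 14 mm below the sheet's top face when up. Fully pressed it is 13 mm lower and 3.5 mm nearer the front. It resists with 4 N at first and 6 N at the end, then meets a firm stop; it springs back when let go.
- pad_right (a point): Finger pad of the right lever, behind the right window; as the left one.
- lever_left: The left lever: steel rocker with the finger pad at its front end and its pivot 65 mm behind the pad's middle; origin on the pivot, 42 mm above the bench, x to the rear at rest.
- lever_right: The right lever; as the left one.
- angle_left (a joint): Angle of the left lever (a rocker), rad: 0 = up (start), 0.2 = fully down on its stop, which raises the ejector pin under the left nest by 10 mm.
- angle_right (a joint): Angle of the right lever (a rocker), rad: 0 = up (start), 0.2 = fully down on its stop, which raises the ejector pin under the right nest by 10 mm.
- bearing: Sealed ball bearing, 48 mm across, 14 mm high, lying flat in the left or right nest and standing 2 mm proud of the block; origin at the middle of its underside, z up.
- spacer: Plain steel spacer ring, 48 mm across, 31 mm bore, 14 mm high, lying flat in the other nest; origin at the middle of its underside.
- grease_tin: Bystander: flat round tin, 65 mm across, 32 mm high, on the bench to the left of the fixture; origin at the middle of its underside.
- feeler_gauge: Bystander: folded feeler gauge, 29 x 136 x 10 mm, on the bench to the right of the fixture; origin at its underside.
- sealant_bottle: Bystander: small red bottle with a nozzle, 44 mm across, 106 mm high, on the bench right and rear of the fixture; origin at the middle of its underside.
Things that resemble listed ones, but are neither listed nor needed, are in the scene too. Leave any black or yellow look-alike of the bearing alone.

How it is judged:
On the way, in this order (a step that is already met when the one before it is completed fails the run):
1. the shutter stands at the stop that leaves the window over the bearing's lever fully open (within 7 mm of the stop) (((horizontal distance between bearing and nest_left below 0.004 m and value of joint shutter below -0.038 m) or (horizontal distance between bearing and nest_right below 0.004 m and value of joint shutter above 0.038 m))), for 0.2 s.
2. the bearing's lever is pressed down and the bearing stands raised (((horizontal distance between bearing and nest_left below 0.004 m and value of joint angle_left above 0.16 rad and z of bearing in the frame of fixture above 0.0575 m) or (horizontal distance between bearing and nest_right below 0.004 m and value of joint angle_right above 0.16 rad and z of bearing in the frame of fixture above 0.0575 m))), for 0.2 s.
At the end, for the whole second after the job is handed in: For the last second the fingers press the bearing's lever (over 1 N) and hold it 0.16 to 0.2 rad down; the bearing is level, still, within 4 mm of its nest's axis, raised 7.5 mm or more; the shutter is within 7 mm of the far stop; the other lever is up (under 0.03 rad), the ring seated (((horizontal distance between bearing and nest_left below 0.004 m and value of joint shutter below -0.038 m and value of joint angle_left above 0.16 rad and value of joint angle_right below 0.03 rad and contact force between the fingers and lever_left above 1 N) or (horizontal distance between bearing and nest_right below 0.004 m and value of joint shutter above 0.038 m and value of joint angle_right above 0.16 rad and value of joint angle_left below 0.03 rad and contact force between the fingers and lever_right above 1 N)) and z of bearing in the frame of fixture above 0.0575 m and angle between bearing's own z axis and vertical below 0.12 rad and linear speed of bearing below 0.02 m/s and z of spacer in the frame of fixture below 0.053 m); the arm keeps its last pose, push and grip.
It fails at once if the robot touches the guard (more than 0.5 N) (contact force between any of the fingers, the arm and guard above 0.5 N).
It fails at once if the robot touches the bearing or the spacer ring (more than 0.5 N) (contact force between any of the fingers, the arm and bearing above 0.5 N or contact force between any of the fingers, the arm and spacer above 0.5 N).
It fails at once if the bearing or the ring is lifted out of its nest (underside more than 15 mm above the nest's floor) (z of any of bearing, spacer in the frame of fixture above 0.065 m).
It fails at once if the ring's lever is pressed (more than 0.06 rad) ((horizontal distance between bearing and nest_left below 0.004 m and value of joint angle_right above 0.06 rad) or (horizontal distance between bearing and nest_right below 0.004 m and value of joint angle_left above 0.06 rad)).
It fails at once if a thing beside the fixture is shifted or lifted (more than 15 mm) (distance of any of grease_tin, feeler_gauge, sealant_bottle from where it was at the start of the episode above 0.015 m).
It also fails if it takes over 38 s, if anything falls off the work surface, if the arm or the gripper's body presses on something with over 40 N, if the wrist force passes 120 N, or if a joint passes its speed limit or range.

## Working session

There is one attempt and no reset: what is moved stays moved. The work goes in short steps, Python scripts to look and compute and a tool call to move; the robot and the scene stay as the last step left them, time stands still between calls to the robot, and variables do not carry over. Pictures are saved under pics/ and viewed, at most 10 in all, crops included, and the job is handed in when it is done.

Besides the shell and the picture viewer there is one more tool, called in YAML: its name, and indented under it one key for each argument. servo_tool: Moves the arm, as the interface text tells. Its arguments: {"type":"object","properties":{"steps":{"type":"array","items":{"type":"object","properties":{"dx":{"type":"number"},"dy":{"type":"number"},"dz":{"type":"number"},"yaw":{"type":"number"},"gripper":{"type":"number"}}}},"newtons":{"type":"number"}},"required":["steps"]}

```bash
mkdir -p pics; cat > h.py <<'E'
import numpy as np, cv2
from rig import read_state, snapshot, sign_off, r
def K(s):
    f=240/np.tan(np.radians(s["vertical_fov"])/2)
    return np.array([[f,0,s["cx"]],[0,f,s["cy"]],[0,0,1.]])
def ray(s,uv):
    n=cv2.undistortPoints(np.array([[uv]],float),K(s),np.array(s["distortion"],float))[0,0]
    M=np.array(s["camera_from_world"]);R,t=M[:3,:3],M[:3,3]
    d=R.T@np.array([n[0],-n[1],-1.]);return -R.T@t,d
def onz(s,uv,z):
    o,d=ray(s,uv);return o+d*(z-o[2])/d[2]
def two(s1,a,s2,b):
    o,d=ray(s1,a);p,e=ray(s2,b)
    k=np.linalg.lstsq(np.c_[d,-e],p-o,rcond=None)[0]
    A=o+d*k[0];B=p+e*k[1];return (A+B)/2,np.linalg.norm(A-B)
def proj(s,P):
    M=np.array(s["camera_from_world"]);P=np.atleast_2d(P)
    c=(M[:3,:3]@P.T).T+M[:3,3];c=c*[1,-1,-1]
    return cv2.projectPoints(c.reshape(-1,1,3),np.zeros(3),np.zeros(3),K(s),np.array(s["distortion"],float))[0][:,0]
E
python3 - <<'E'
from h import *
import pickle
for n in("scene","top"):
    s=snapshot(n);cv2.imwrite(f"pics/{n}0.png",s["color"][:,:,::-1]);pickle.dump(s,open(n+".pkl","wb"))
    o,d=ray(s,(s["cx"],s["cy"]));print(n,o,d,s["vertical_fov"])
print(r.hold_point_z,read_state())
E
```

```text
scene [0.032628   0.62602052 1.1155523 ] [ 0.37462208 -0.51154205 -0.77329362] 44.498135591680565
top [ 0.4043136  -0.04684379  1.08725828] [ 0.12260063  0.00296056 -0.99245167] 52.79716520055947
0.0187 {'t': 0.1, 'joint_pos': array([-1.40758802e+00,  3.13922038e-01,  4.51213893e-02,  1.30360849e+00,
       -2.00076230e-05,  1.43119963e+00]), 'qd': array([ 7.73924138e-04, -1.21424845e-03,  4.88551404e-03, -6.27998315e-04,
        3.73208848e-05, -2.64452745e-03]), 'joint_torque': array([ 3.23382905e-03, -4.81725132e+01,  2.99244583e+01,  1.26223237e-02,
       -1.28103679e-04, -1.80931771e-06]), 'ee_pos': array([ 0.17137803, -0.54839995,  0.23051168]), 'eef_rot': array([[ 9.54503819e-01,  2.98198558e-01, -2.81799665e-04],
       [ 2.98198621e-01, -9.54502520e-01,  1.58813231e-03],
       [ 2.04600274e-04, -1.59991063e-03, -9.99998699e-01]]), 'wrist_force': array([-0.12925186, -0.88628265,  0.26141807]), 'torque': array([ 0.03453896, -0.01308127,  0.02348479]), 'gripper_force': 0.0, 'grip_width': 1.0014751452356099}
```

View pics/scene0.png

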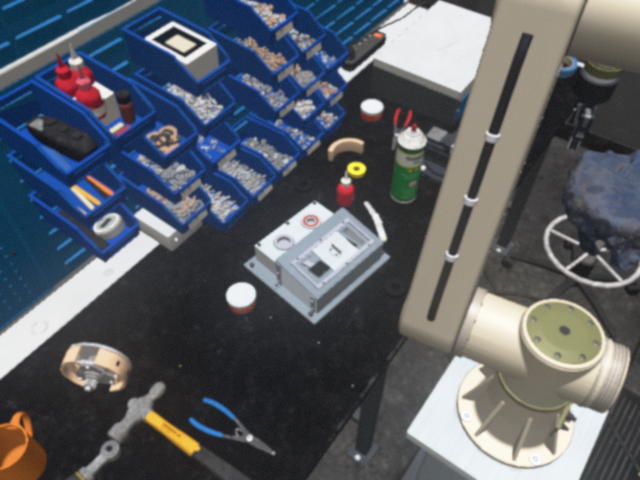

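View pics/top0.png

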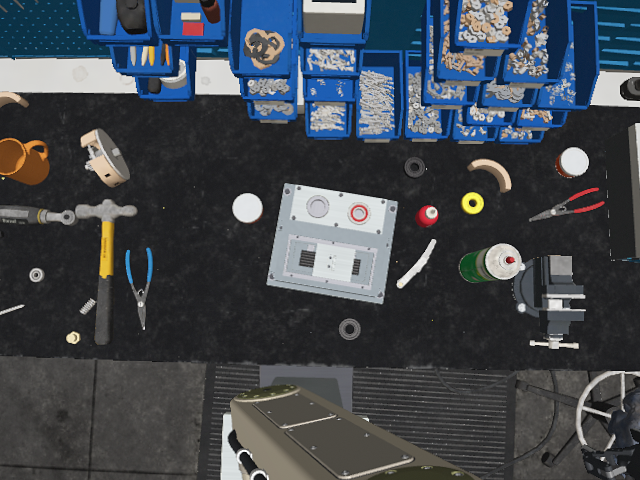

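The top view shows the fixture at about (330,243), with its nests at (318,207) and (359,213). The right nest holds a part with a red ring. I'll enlarge both views.

```bash
python3 - <<'E'
import cv2,numpy as np
a=cv2.imread("pics/top0.png")[175:311,255:405];b=cv2.imread("pics/scene0.png")[190:325,240:395]
a=cv2.resize(a,None,fx=5,fy=5,interpolation=2)[:600]; cv2.imwrite("pics/top0c.png",cv2.resize(cv2.imread("pics/top0.png")[180:300,258:408],(750,600),interpolation=2))
cv2.imwrite("pics/scene0c.png",cv2.resize(cv2.imread("pics/scene0.png")[198:318,240:390],(750,600),interpolation=2))
E
```

```text
(no output)
```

View pics/top0c.png

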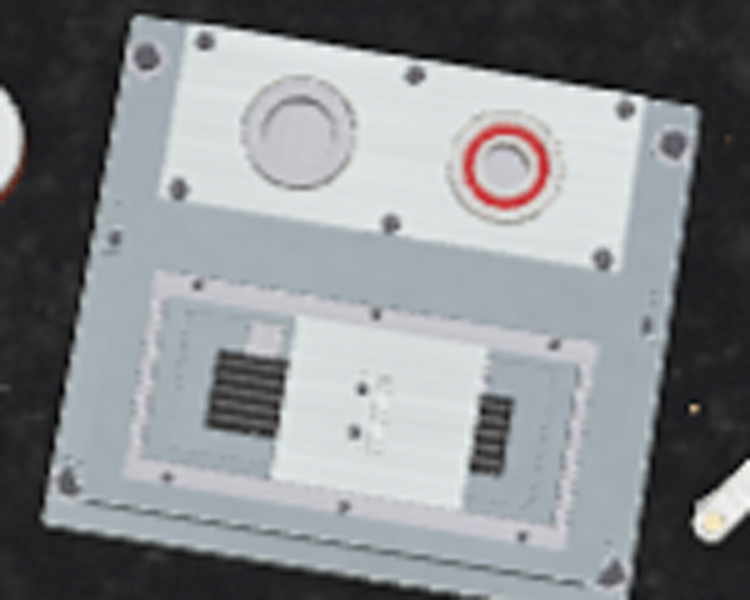

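View pics/scene0c.png

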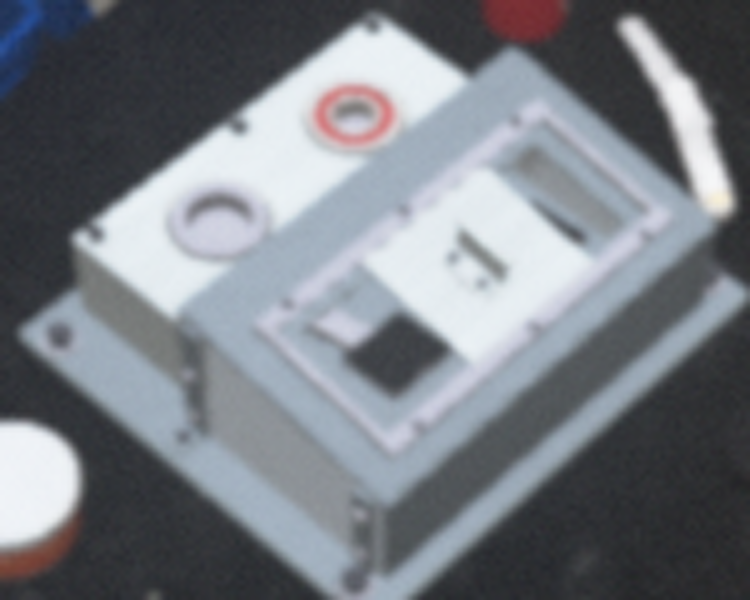

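The right (-y) nest holds the red-sealed bearing and the left one the bored ring, so the shutter has to go left (+y). In top-crop pixels, the block corners are (185,27), (643,95), (622,270) and (160,198). Next I'll get the fixture's pose.

```bash
cat > m.py <<'E'
from h import *
import pickle
from scipy.optimize import least_squares
T=pickle.load(open("top.pkl","rb"));S=pickle.load(open("scene.pkl","rb"))
ct=lambda u,v:((u+.5)/5-.5+258,(v+.5)/5-.5+180); cs=lambda u,v:((u+.5)/5-.5+240,(v+.5)/5-.5+198)
obs=[(T,ct(185,27),(95,100,62)),(T,ct(643,95),(95,-100,62)),(T,ct(622,270),(15,-100,62)),(T,ct(160,198),(15,100,62)),
(T,ct(135,15),(107.5,131,10)),(T,ct(700,105),(107.5,-131,10)),(T,ct(42,525),(-127.5,131,10)),
(T,ct(505,167),(55,-45,64)),]
P=np.array([onz(c,p,l[2]/1000)[:2] for c,p,l in obs]);L=np.array([l[:2] for *_,l in obs])/1000
def fit(q,l=L):
    c,s=np.cos(q[2]),np.sin(q[2]);return l@np.array([[c,s],[-s,c]])+q[:2]
q=least_squares(lambda q:(fit(q)-P)[:,:].ravel(),[.45,-.05,-.18],loss="soft_l1",f_scale=.002).x
def w(x,y,z): return np.r_[fit(q,np.array([[x,y]])/1000)[0],z/1000]
if __name__=="__main__":
    print("q",q,"\nres mm",np.round((fit(q)-P)*1000,1).tolist())
    # window mid x: sheet top z=80 -> x=-115+10/tan10
    for n,p in dict(nestR=(55,-45,64),blockRL=(95,100,62)).items(): print(n,w(*p),proj(S,w(*p)))
    print("scene bearing px",cs(355,117),"blockRL",cs(75,240))
    a=two(T,ct(505,167),S,cs(355,115));print("bearing 2view",a)
    for n,u,v in (("padR_mid",491,435),("padL",247,393),("railinnerTL",165,300),("railinnerTR",582,360),("railinnerBL",143,465),("railinnerBR",557,525),("shTL",296,318),("shTR",488,347),("shBR",464,508),("shBL",270,478)):
        p=onz(T,ct(u,v),.083 if n[:2]=="sh" else .080)[:2]-q[:2];c,s=np.cos(q[2]),np.sin(q[2]);print(n,np.round([1000*(c*p[0]+s*p[1]),1000*(-s*p[0]+c*p[1])],1))
    for n,uv in (("can top",(510,261)),("can base",(470,265)),("bottle",(428,215))): print(n,onz(T,uv,0),onz(T,uv,.2))
E
python3 m.py
```

```text
q [ 0.54303369 -0.07394635 -0.13401914] 
res mm [[1.4, -1.5], [-0.2, -0.8], [-2.8, 1.4], [-2.5, 0.8], [0.4, 1.5], [0.9, -0.2], [0.1, -0.7], [1.0, -0.4]]
nestR [ 0.59152768 -0.12589183  0.064     ] [[311.94568527 220.44193025]]
blockRL [0.65054365 0.0124632  0.062     ] [[256.03551772 245.77095856]]
scene bearing px (310.6, 221.0) blockRL (254.6, 245.6)
bearing 2view (array([ 0.59232506, -0.1246803 ,  0.06350221]), np.float64(0.0037957835754272523))
padR_mid [-62.2 -54.9]
padL [-60.8  48.4]
railinnerTL [-27.6  88.7]
railinnerTR [-25.1 -87.9]
railinnerBL [-97.4  86.3]
railinnerBR [-94.9 -87.6]
shTL [-26.8  33.1]
shTR [-26.2 -48. ]
shBR [-94.1 -48.2]
shBL [-94.5  33.2]
can top [ 0.50036603 -0.47639939  0.        ] [ 0.48269729 -0.39738309  0.2       ]
can base [ 0.48921581 -0.3844808   0.        ] [ 0.47359814 -0.32237283  0.2       ]
bottle [ 0.60151737 -0.28931893  0.        ] [ 0.56524195 -0.24471588  0.2       ]
```

The bearing's two-view height is 63.5 mm (64 expected). The rails and windows also fit: window middle x is about -60, and the shutter stands at about -7.5 mm. I'll approach with the fingers shut and the closing line along the fixture's x.

servo_tool:
  steps:
    - {"dx":0.4,"dy":1,"dz":0,"yaw":0.227,"gripper":0}
    - {"dx":0.4,"dy":1,"dz":0,"yaw":0.227,"gripper":0}
    - {"dx":0.4,"dy":1,"dz":0,"yaw":0.227,"gripper":0}
    - {"dx":0.4,"dy":1,"dz":0,"yaw":0.227,"gripper":0}
    - {"dx":0.4,"dy":1,"dz":0,"yaw":0.227,"gripper":0}
  newtons: 30

```text
t: 0.72
ee_pos: [0.2116, -0.4479, 0.2309]
eef_rot: [[0.642, 0.767, -0.0], [0.767, -0.642, 0.001], [0.001, -0.001, -1.0]]
wrist_force: [-0.5, -0.3, 0.4]
grip_width: 0.001
gripper_force: 0.0
```

servo_tool:
  steps:
    - {"dx":0.4,"dy":1,"dz":0,"yaw":0.227,"gripper":0}
    - {"dx":0.4,"dy":1,"dz":0,"yaw":0.227,"gripper":0}
    - {"dx":0.4,"dy":1,"dz":0,"yaw":0.227,"gripper":0}
    - {"dx":0.4,"dy":1,"dz":0,"yaw":0.227,"gripper":0}
    - {"dx":0.4,"dy":1,"dz":0,"yaw":0.227,"gripper":0}

```text
t: 1.35
ee_pos: [0.2515, -0.3479, 0.231]
eef_rot: [[0.129, 0.992, -0.0], [0.992, -0.129, 0.001], [0.001, -0.0, -1.0]]
wrist_force: [0.4, 0.7, -0.2]
grip_width: 0.002
gripper_force: 0.0
```

servo_tool:
  steps:
    - {"dx":0.8,"dy":1,"dz":0,"gripper":0}
    - {"dx":0.8,"dy":1,"dz":0,"gripper":0}
    - {"dx":0.8,"dy":1,"dz":0,"gripper":0}
    - {"dx":0.8,"dy":1,"dz":0,"gripper":0}
    - {"dx":0.8,"dy":1,"dz":0,"gripper":0}

```text
invalid input
```

servo_tool:
  steps:
    - {"dx":0.8,"dy":1,"dz":0,"yaw":0,"gripper":0}
    - {"dx":0.8,"dy":1,"dz":0,"yaw":0,"gripper":0}
    - {"dx":0.8,"dy":1,"dz":0,"yaw":0,"gripper":0}
    - {"dx":0.8,"dy":1,"dz":0,"yaw":0,"gripper":0}
    - {"dx":0.8,"dy":1,"dz":0,"yaw":0,"gripper":0}

```text
t: 1.98
ee_pos: [0.3317, -0.248, 0.231]
eef_rot: [[0.133, 0.991, -0.0], [0.991, -0.133, 0.0], [0.0, -0.0, -1.0]]
wrist_force: [1.1, 0.2, 0.6]
grip_width: -0.001
gripper_force: 0.0
```

servo_tool:
  steps:
    - {"dx":0.9,"dy":1,"dz":0,"yaw":0,"gripper":0}
    - {"dx":0.9,"dy":1,"dz":0,"yaw":0,"gripper":0}
    - {"dx":0.9,"dy":1,"dz":-0.2,"yaw":0,"gripper":0}
    - {"dx":0.9,"dy":1,"dz":-0.4,"yaw":0,"gripper":0}
    - {"dx":0.9,"dy":1,"dz":-0.4,"yaw":0,"gripper":0}

```text
t: 2.6
ee_pos: [0.4218, -0.148, 0.2108]
eef_rot: [[0.133, 0.991, -0.0], [0.991, -0.133, 0.0], [0.0, -0.0, -1.0]]
wrist_force: [0.3, -0.4, -0.6]
grip_width: 0.003
gripper_force: 0.0
```

servo_tool:
  steps:
    - {"dx":0.95,"dy":0.83,"dz":-0.5,"yaw":0,"gripper":0}
    - {"dx":0.95,"dy":0.83,"dz":-0.5,"yaw":0,"gripper":0}
    - {"dx":0.95,"dy":0.83,"dz":-0.5,"yaw":0,"gripper":0}
    - {"dx":0,"dy":0,"dz":-0.5,"yaw":0,"gripper":0}
    - {"dx":0,"dy":0,"dz":0,"yaw":0,"gripper":0}

```text
t: 3.22
ee_pos: [0.4772, -0.0989, 0.1702]
eef_rot: [[0.132, 0.991, -0.003], [0.991, -0.132, 0.001], [0.0, -0.003, -1.0]]
wrist_force: [-0.3, 0.4, -0.1]
grip_width: 0.003
gripper_force: 0.0
```

```bash
python3 - <<'E'
from m import *
st=read_state();print(st["ee_pos"],st["eef_rot"][:,1],st["joint_pos"],st["wrist_force"])
ims=[]
for n in("wrist","top"):
    s=snapshot(n);pickle.dump(s,open(n+"1.pkl","wb"));im=np.ascontiguousarray(s["color"][:,:,::-1])
    pts=np.array([w(-58,-45,80),w(-58,45,80),w(-58,-7.5,101.5),w(55,-45,64),st["ee_pos"]])
    uv=proj(s,pts);print(n,uv.round(1).tolist())
    ims.append(im)
cv2.imwrite("pics/w1.png",np.hstack([cv2.resize(ims[0],(400,300)),cv2.resize(ims[1][170:320,240:440],(400,300))]))
E
```

```text
[ 0.47715191 -0.09891183  0.17019225] [ 0.99118764 -0.13243625 -0.00277617] [-3.69105637e-01  1.75629003e-01 -2.86560325e-01  1.11138021e+00
 -3.41781601e-04  1.33451860e+00] [-0.28030366  0.37178027 -0.07511122]
wrist [[323.0, 262.1], [323.8, 120.7], [323.7, 214.6], [481.1, 254.4], [315.6, 311.6]]
top [[351.4, 263.9], [308.8, 257.1], [333.9, 260.2], [358.8, 212.6], [348.2, 261.5]]
```

View pics/w1.png

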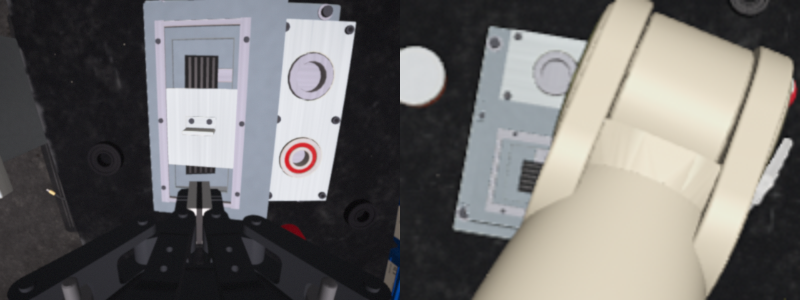

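The wrist view shows the bearing at full-size pixels (480,251), where I predicted it, and the tab near (318,207). The tab isn't as close to its prediction, so I'll zoom in on it.

```bash
python3 - <<'E'
from m import *
s=pickle.load(open("wrist1.pkl","rb"));im=np.ascontiguousarray(s["color"][:,:,::-1])
cv2.imwrite("pics/w1c.png",cv2.resize(im[20:340,220:540],(600,600),interpolation=2))
E
```

```text
(no output)
```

View pics/w1c.png

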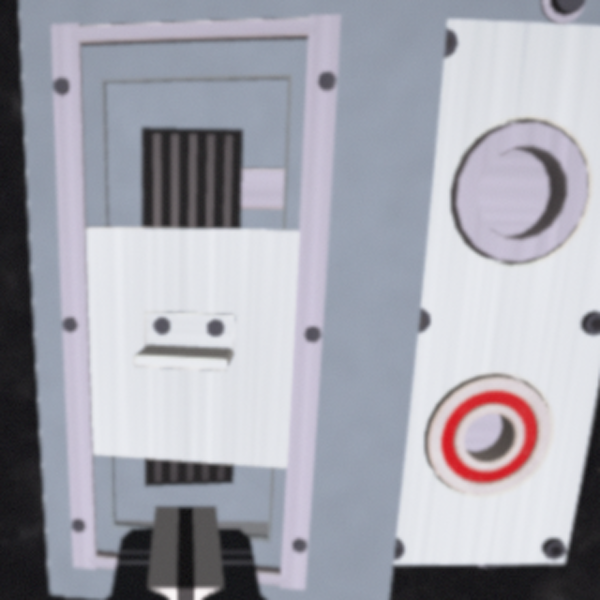

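The tab's top edge is at about (318,213). That agrees with the prediction once the tab's 10° lean (about 3.7 mm forward) is included. I'll descend to the right of the tab, above the plate.

servo_tool:
  steps:
    - {"dx":0,"dy":0,"dz":-1,"yaw":0,"gripper":0}
    - {"dx":0,"dy":0,"dz":-1,"yaw":0,"gripper":0}
    - {"dx":0,"dy":0,"dz":-1,"yaw":0,"gripper":0}
    - {"dx":0,"dy":0,"dz":-0.85,"yaw":0,"gripper":0}
    - {"dx":0,"dy":0,"dz":0,"yaw":0,"gripper":0}

```text
t: 3.95
ee_pos: [0.4773, -0.0994, 0.0938]
eef_rot: [[0.134, 0.991, -0.002], [0.991, -0.134, 0.001], [0.0, -0.002, -1.0]]
wrist_force: [0.1, 0.6, 0.0]
grip_width: -0.001
gripper_force: 0.0
```

servo_tool:
  steps:
    - {"dx":0.04,"dy":0.3,"dz":0,"yaw":0,"gripper":0}
    - {"dx":0.04,"dy":0.3,"dz":0,"yaw":0,"gripper":0}
    - {"dx":0.04,"dy":0.3,"dz":0,"yaw":0,"gripper":0}
    - {"dx":0.04,"dy":0.3,"dz":0,"yaw":0,"gripper":0}
    - {"dx":0.04,"dy":0.3,"dz":0,"yaw":0,"gripper":0}

```text
t: 4.58
ee_pos: [0.4829, -0.0688, 0.0946]
eef_rot: [[0.133, 0.991, 0.001], [0.991, -0.133, -0.001], [-0.0, 0.001, -1.0]]
wrist_force: [1.3, -1.4, 0.8]
grip_width: 0.002
gripper_force: 0.8
```

servo_tool:
  steps:
    - {"dx":0.035,"dy":0.26,"dz":0,"yaw":0,"gripper":0}
    - {"dx":0.035,"dy":0.26,"dz":0,"yaw":0,"gripper":0}
    - {"dx":0.035,"dy":0.26,"dz":0,"yaw":0,"gripper":0}
    - {"dx":0.035,"dy":0.26,"dz":0,"yaw":0,"gripper":0}
    - {"dx":0.035,"dy":0.26,"dz":0,"yaw":0,"gripper":0}

```text
t: 5.2
ee_pos: [0.486, -0.0428, 0.0943]
eef_rot: [[0.133, 0.991, 0.0], [0.991, -0.133, -0.0], [-0.0, 0.0, -1.0]]
wrist_force: [-0.0, -1.0, -1.1]
grip_width: 0.002
gripper_force: 0.8
```

servo_tool:
  steps:
    - {"dx":0.01,"dy":0.08,"dz":0,"yaw":0,"gripper":0}
    - {"dx":0.01,"dy":0.08,"dz":0,"yaw":0,"gripper":0}
    - {"dx":0.01,"dy":0.08,"dz":0,"yaw":0,"gripper":0}
    - {"dx":0.01,"dy":0.08,"dz":0,"yaw":0,"gripper":0}
    - {"dx":0,"dy":0,"dz":0,"yaw":0,"gripper":0}

```text
t: 5.82
ee_pos: [0.4866, -0.0365, 0.0943]
eef_rot: [[0.133, 0.991, -0.0], [0.991, -0.133, 0.0], [0.0, -0.0, -1.0]]
wrist_force: [0.7, -1.3, -0.2]
grip_width: 0.002
gripper_force: 0.4
```

servo_tool:
  steps:
    - {"dx":0.005,"dy":0.04,"dz":0,"yaw":0,"gripper":0}
    - {"dx":0.005,"dy":0.04,"dz":0,"yaw":0,"gripper":0}
    - {"dx":0.005,"dy":0.04,"dz":0,"yaw":0,"gripper":0}
    - {"dx":0,"dy":0,"dz":0,"yaw":0,"gripper":0}
    - {"dx":0,"dy":0,"dz":0,"yaw":0,"gripper":0}

```text
t: 6.45
ee_pos: [0.4869, -0.0342, 0.0943]
eef_rot: [[0.133, 0.991, -0.0], [0.991, -0.133, 0.0], [0.0, -0.0, -1.0]]
wrist_force: [0.2, -0.4, 0.1]
grip_width: -0.001
gripper_force: 0.5
```

```bash
python3 - <<'E'
from m import *
s=snapshot("wrist");im=np.ascontiguousarray(s["color"][:,:,::-1]);cv2.imwrite("pics/w2.png",im)
for y in (-77,-45,-13,5,85,90): print(y,proj(s,w(-58,y,80)).round())
E
```

```text
-77 [[321. 472.]]
-45 [[321. 428.]]
-13 [[322. 378.]]
5 [[322. 347.]]
85 [[323. 182.]]
90 [[323. 170.]]
```

View pics/w2.png

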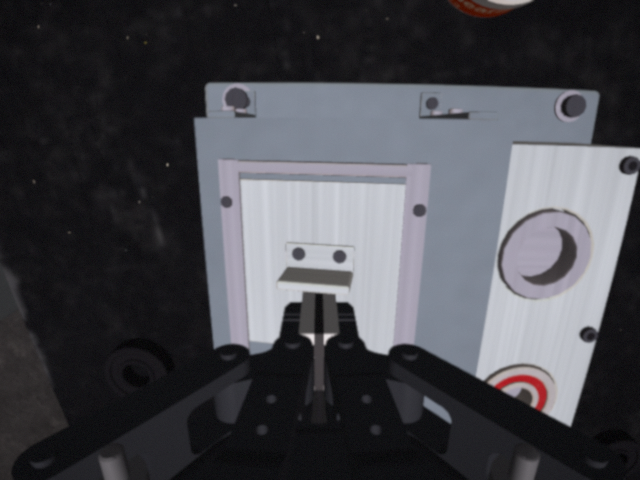

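The shutter's left edge is at row 180 and the stop's inner edge at about row 177, so 1–2 mm remain. I'll nudge it home.

servo_tool:
  steps:
    - {"dx":0.005,"dy":0.04,"dz":0,"yaw":0,"gripper":0}
    - {"dx":0.005,"dy":0.04,"dz":0,"yaw":0,"gripper":0}
    - {"dx":0.005,"dy":0.04,"dz":0,"yaw":0,"gripper":0}
    - {"dx":0,"dy":0,"dz":0,"yaw":0,"gripper":0}
    - {"dx":0,"dy":0,"dz":0,"yaw":0,"gripper":0}

```text
t: 7.12
ee_pos: [0.487, -0.0335, 0.0943]
eef_rot: [[0.134, 0.991, -0.001], [0.991, -0.134, -0.004], [-0.004, -0.0, -1.0]]
wrist_force: [-1.3, -7.6, 0.5]
grip_width: 0.003
gripper_force: 3.9
```

The force rose to 7.6 N at the expected finger position (local y 32.6 mm), so the shutter is at its stop. Next I'll back off, rise and move over the right window.

servo_tool:
  steps:
    - {"dx":0,"dy":-0.25,"dz":0,"yaw":0,"gripper":0}
    - {"dx":0,"dy":0,"dz":1,"yaw":0,"gripper":0}
    - {"dx":0,"dy":0,"dz":1,"yaw":0,"gripper":0}
    - {"dx":0,"dy":-0.9,"dz":0,"yaw":0,"gripper":0}
    - {"dx":-0.1,"dy":-0.9,"dz":0,"yaw":0,"gripper":0}

```text
t: 7.75
ee_pos: [0.4852, -0.0738, 0.1338]
eef_rot: [[0.132, 0.991, -0.0], [0.991, -0.132, 0.0], [0.0, -0.0, -1.0]]
wrist_force: [0.7, -0.3, -0.2]
grip_width: -0.003
gripper_force: 0.0
```

servo_tool:
  steps:
    - {"dx":-0.1,"dy":-0.9,"dz":0,"yaw":0,"gripper":0}
    - {"dx":-0.15,"dy":-0.9,"dz":0,"yaw":0,"gripper":0}
    - {"dx":-0.12,"dy":-0.08,"dz":0,"yaw":0,"gripper":0}
    - {"dx":0,"dy":0,"dz":0,"yaw":0,"gripper":0}
    - {"dx":0,"dy":0,"dz":0,"yaw":0,"gripper":0}

```text
t: 8.38
ee_pos: [0.4779, -0.1101, 0.1343]
eef_rot: [[0.132, 0.991, 0.0], [0.991, -0.132, 0.0], [0.0, 0.0, -1.0]]
wrist_force: [-0.9, 0.2, -0.5]
grip_width: 0.002
gripper_force: 0.0
```

```bash
python3 - <<'E'
from m import *
print(read_state()["ee_pos"])
s=snapshot("wrist");im=np.ascontiguousarray(s["color"][:,:,::-1])
for p in ((-58,-45,80),(-86.5,-77,75),(-29.5,-77,85),(-29.5,-13,85),(-86.5,-13,75)):
    u=proj(s,w(*p))[0];print(p,u.round());cv2.circle(im,tuple(int(v) for v in u.round()),3,(0,255,0),1)
cv2.imwrite("pics/w3.png",im)
E
```

```text
[ 0.47790361 -0.11007859  0.13431003]
(-58, -45, 80) [319. 266.]
(-86.5, -77, 75) [272. 313.]
(-29.5, -77, 85) [368. 321.]
(-29.5, -13, 85) [374. 213.]
(-86.5, -13, 75) [268. 209.]
```

View pics/w3.png

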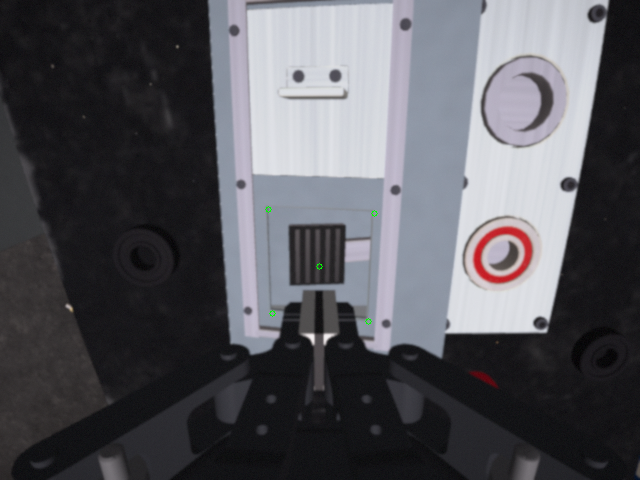

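The window is fully open and its outline matches my projection within about 1 mm. Before going through, I'll check how wide the fingers get above the tip by casting rays onto the fingers' camera-side face.

```bash
python3 - <<'E'
from m import *
st=read_state();R=st["eef_rot"];p=st["ee_pos"];s=snapshot("wrist")
o,d=ray(s,(320,240));print("cam in tool mm",(R.T@(o-p)*1000).round())
for uv in ((300,292),(337,292),(302,330),(336,330),(287,308),(352,308),(281,345),(357,345),(228,352),(410,352),(215,350),(247,352),(392,352)):
    o,d=ray(s,uv);o=R.T@(o-p);d=R.T@d
    print(uv,[( (o+d*((X-o[0])/d[0]))*1000).round(0).tolist() for X in (11*np.sign(o[0]),0)])
E
```

```text
cam in tool mm [  76.    1. -142.]
(300, 292) [[11000.0, 1281.0, -23350.0], [0.0, -8.0, 19.0]]
(337, 292) [[11000.0, -1252.0, -23355.0], [0.0, 10.0, 19.0]]
(302, 330) [[11000.0, 932.0, -18401.0], [0.0, -5.0, -15.0]]
(336, 330) [[11000.0, -967.0, -18404.0], [0.0, 8.0, -15.0]]
(287, 308) [[11000.0, 1982.0, -21015.0], [0.0, -12.0, 3.0]]
(352, 308) [[11000.0, -2082.0, -21021.0], [0.0, 16.0, 3.0]]
(281, 345) [[11000.0, 1962.0, -16906.0], [0.0, -12.0, -25.0]]
(357, 345) [[11000.0, -1996.0, -16912.0], [0.0, 15.0, -25.0]]
(228, 352) [[11000.0, 4584.0, -16244.0], [0.0, -30.0, -30.0]]
(410, 352) [[11000.0, -4619.0, -16257.0], [0.0, 33.0, -30.0]]
(215, 350) [[11000.0, 5290.0, -16408.0], [0.0, -35.0, -29.0]]
(247, 352) [[11000.0, 3621.0, -16259.0], [0.0, -24.0, -30.0]]
(392, 352) [[11000.0, -3706.0, -16268.0], [0.0, 27.0, -30.0]]
```

At fully pressed depth the finger knuckles (about ±33 mm across, 31–46 mm above the tip) would be tight against the window's raised rear edge. I'll turn 90° so the closing line runs along the fixture's y, where the window is wider and the sheet level.

servo_tool:
  steps:
    - {"dx":0.13,"dy":-0.04,"dz":0,"yaw":0.349,"gripper":0}
    - {"dx":0,"dy":0,"dz":0,"yaw":0.349,"gripper":0}
    - {"dx":0,"dy":0,"dz":0,"yaw":0.349,"gripper":0}
    - {"dx":0,"dy":0,"dz":0,"yaw":0.349,"gripper":0}
    - {"dx":0,"dy":0,"dz":0,"yaw":0.349,"gripper":0}

```text
t: 9.1
ee_pos: [0.4807, -0.1108, 0.1344]
eef_rot: [[-0.679, 0.734, 0.0], [0.734, 0.679, 0.0], [-0.0, 0.0, -1.0]]
wrist_force: [0.5, 0.0, 0.0]
grip_width: 0.001
gripper_force: 0.0
```

servo_tool:
  steps:
    - {"dx":0,"dy":0,"dz":0,"yaw":0.349,"gripper":0}
    - {"dx":0,"dy":0,"dz":0,"yaw":0.349,"gripper":0}
    - {"dx":0,"dy":0,"dz":0,"yaw":0.349,"gripper":0}
    - {"dx":0,"dy":0,"dz":0,"yaw":0.349,"gripper":0}
    - {"dx":0,"dy":0,"dz":0,"yaw":0,"gripper":0}

```text
t: 9.72
ee_pos: [0.4807, -0.1109, 0.1344]
eef_rot: [[-0.991, 0.134, 0.0], [0.134, 0.991, 0.0], [-0.0, 0.0, -1.0]]
wrist_force: [-0.1, 0.9, -0.1]
grip_width: -0.003
gripper_force: 0.0
```

servo_tool:
  steps:
    - {"dx":0,"dy":0,"dz":-0.8,"yaw":0,"gripper":0}
    - {"dx":0,"dy":0,"dz":-0.8,"yaw":0,"gripper":0}
    - {"dx":0,"dy":0,"dz":-0.8,"yaw":0,"gripper":0}
    - {"dx":0,"dy":0,"dz":-0.6,"yaw":0,"gripper":0}
    - {"dx":0,"dy":0,"dz":0,"yaw":0,"gripper":0}

```text
t: 10.35
ee_pos: [0.4799, -0.1109, 0.0735]
eef_rot: [[-0.991, 0.134, -0.002], [0.134, 0.991, 0.001], [0.002, 0.001, -1.0]]
wrist_force: [-0.2, 0.8, -0.2]
grip_width: -0.001
gripper_force: 0.0
```

```bash
python3 - <<'E'
from m import *
st=read_state();R=st["eef_rot"];p=st["ee_pos"];s=snapshot("wrist");o,_=ray(s,(320,240));print(p,(o-p)*1000)
cv2.imwrite("pics/w4.png",np.ascontiguousarray(s["color"][:,:,::-1]))
E
```

```text
[ 0.47987097 -0.11085941  0.07350352] [-72.91125187  10.30940899 141.68699097]
```

View pics/w4.png

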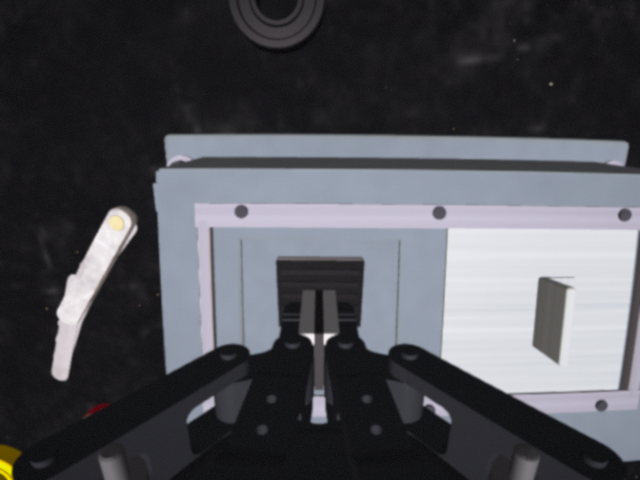

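Tip, pad and window (columns 241–399) are all centred at about column 320. I'll press down gently while watching the force.

servo_tool:
  steps:
    - {"dx":0,"dy":0,"dz":-0.1,"yaw":0,"gripper":0}
    - {"dx":0,"dy":0,"dz":-0.1,"yaw":0,"gripper":0}
    - {"dx":0,"dy":0,"dz":-0.1,"yaw":0,"gripper":0}
    - {"dx":0,"dy":0,"dz":-0.1,"yaw":0,"gripper":0}
    - {"dx":0,"dy":0,"dz":0,"yaw":0,"gripper":0}

```text
t: 11.02
ee_pos: [0.4806, -0.1113, 0.0664]
eef_rot: [[-0.991, 0.133, 0.0], [0.133, 0.991, 0.0], [-0.0, 0.0, -1.0]]
wrist_force: [0.8, 0.2, 1.7]
grip_width: 0.001
gripper_force: 0.6
```

servo_tool:
  steps:
    - {"dx":0,"dy":0,"dz":-0.08,"yaw":0,"gripper":0}
    - {"dx":0,"dy":0,"dz":-0.08,"yaw":0,"gripper":0}
    - {"dx":0,"dy":0,"dz":-0.08,"yaw":0,"gripper":0}
    - {"dx":0,"dy":0,"dz":0,"yaw":0,"gripper":0}
    - {"dx":0,"dy":0,"dz":0,"yaw":0,"gripper":0}

```text
t: 11.65
ee_pos: [0.4801, -0.1112, 0.0614]
eef_rot: [[-0.991, 0.133, -0.001], [0.133, 0.991, 0.0], [0.001, 0.0, -1.0]]
wrist_force: [-3.3, 1.1, 4.8]
grip_width: -0.001
gripper_force: 2.5
```

servo_tool:
  steps:
    - {"dx":-0.03,"dy":0,"dz":-0.06,"yaw":0,"gripper":0}
    - {"dx":-0.03,"dy":0,"dz":-0.06,"yaw":0,"gripper":0}
    - {"dx":-0.03,"dy":0,"dz":-0.06,"yaw":0,"gripper":0}
    - {"dx":0,"dy":0,"dz":0,"yaw":0,"gripper":0}
    - {"dx":0,"dy":0,"dz":0,"yaw":0,"gripper":0}

```text
t: 12.28
ee_pos: [0.4793, -0.1111, 0.0583]
eef_rot: [[-0.991, 0.133, 0.001], [0.133, 0.991, 0.0], [-0.001, 0.001, -1.0]]
wrist_force: [-2.3, 1.0, 6.3]
grip_width: -0.002
gripper_force: 3.1
```

servo_tool:
  steps:
    - {"dx":-0.01,"dy":0,"dz":-0.05,"yaw":0,"gripper":0}
    - {"dx":-0.01,"dy":0,"dz":-0.05,"yaw":0,"gripper":0}
    - {"dx":0,"dy":0,"dz":0,"yaw":0,"gripper":0}
    - {"dx":0,"dy":0,"dz":0,"yaw":0,"gripper":0}
    - {"dx":0,"dy":0,"dz":0,"yaw":0,"gripper":0}

```text
t: 12.9
ee_pos: [0.4788, -0.1111, 0.0563]
eef_rot: [[-0.991, 0.133, 0.001], [0.133, 0.991, 0.001], [-0.001, 0.001, -1.0]]
wrist_force: [-2.2, 1.3, 5.6]
grip_width: -0.002
gripper_force: 3.4
```

servo_tool:
  steps:
    - {"dx":-0.01,"dy":0,"dz":-0.05,"yaw":0,"gripper":0}
    - {"dx":0,"dy":0,"dz":0,"yaw":0,"gripper":0}
    - {"dx":0,"dy":0,"dz":0,"yaw":0,"gripper":0}
    - {"dx":0,"dy":0,"dz":0,"yaw":0,"gripper":0}
    - {"dx":0,"dy":0,"dz":0,"yaw":0,"gripper":0}

```text
t: 13.52
ee_pos: [0.4786, -0.111, 0.0553]
eef_rot: [[-0.991, 0.133, 0.001], [0.133, 0.991, 0.001], [-0.001, 0.001, -1.0]]
wrist_force: [-3.7, 1.1, 7.9]
grip_width: 0.0
gripper_force: 3.5
```

```bash
python3 - <<'E'
from m import *
S2=snapshot("scene");st=read_state();print(st["ee_pos"],st["wrist_force"])
cv2.imwrite("pics/s5.png",cv2.resize(S2["color"][198:318,240:390,::-1],(750,600),interpolation=2))
E
```

```text
[ 0.47854782 -0.11100466  0.0553102 ] [-2.31513684  1.64577214  6.82323064]
```

View pics/s5.png

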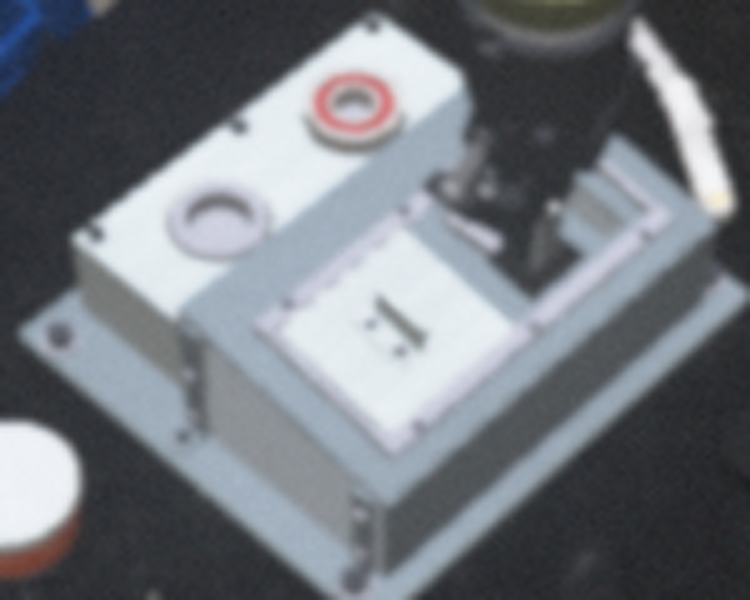

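The bearing stands raised: its centre moved up about 14 crop pixels, roughly 10 mm. I'll make a few small steps to reach the firm stop.

servo_tool:
  steps:
    - {"dx":0,"dy":0,"dz":-0.03,"yaw":0,"gripper":0}
    - {"dx":0,"dy":0,"dz":0,"yaw":0,"gripper":0}
    - {"dx":0,"dy":0,"dz":0,"yaw":0,"gripper":0}
    - {"dx":0,"dy":0,"dz":0,"yaw":0,"gripper":0}
    - {"dx":0,"dy":0,"dz":0,"yaw":0,"gripper":0}

```text
t: 14.2
ee_pos: [0.4784, -0.111, 0.0547]
eef_rot: [[-0.991, 0.133, 0.001], [0.133, 0.991, 0.001], [-0.001, 0.001, -1.0]]
wrist_force: [-3.2, 1.1, 7.5]
grip_width: 0.004
gripper_force: 3.6
```

servo_tool:
  steps:
    - {"dx":0,"dy":0,"dz":-0.03,"yaw":0,"gripper":0}
    - {"dx":0,"dy":0,"dz":0,"yaw":0,"gripper":0}
    - {"dx":0,"dy":0,"dz":0,"yaw":0,"gripper":0}
    - {"dx":0,"dy":0,"dz":0,"yaw":0,"gripper":0}
    - {"dx":0,"dy":0,"dz":0,"yaw":0,"gripper":0}

```text
t: 14.82
ee_pos: [0.4783, -0.111, 0.0541]
eef_rot: [[-0.991, 0.133, 0.0], [0.133, 0.991, 0.001], [-0.0, 0.001, -1.0]]
wrist_force: [-3.7, 0.7, 7.2]
grip_width: 0.001
gripper_force: 3.7
```

servo_tool:
  steps:
    - {"dx":0,"dy":0,"dz":-0.03,"yaw":0,"gripper":0}
    - {"dx":0,"dy":0,"dz":0,"yaw":0,"gripper":0}
    - {"dx":0,"dy":0,"dz":0,"yaw":0,"gripper":0}
    - {"dx":0,"dy":0,"dz":0,"yaw":0,"gripper":0}
    - {"dx":0,"dy":0,"dz":0,"yaw":0,"gripper":0}

```text
t: 15.45
ee_pos: [0.4782, -0.111, 0.0536]
eef_rot: [[-0.991, 0.133, 0.0], [0.133, 0.991, 0.001], [-0.0, 0.001, -1.0]]
wrist_force: [-4.3, 1.2, 9.0]
grip_width: -0.001
gripper_force: 4.6
```

```bash
python3 - <<'E'
from m import *
# bearing height from the red seal's centroid: before (scene.pkl) vs now
c=[]
for s in (S,snapshot("scene")):
    im=s["color"][200:240,290:335].astype(int);wt=np.clip(im[...,0]-im[...,1:].max(2)-25,0,None)
    yy,xx=np.mgrid[200:240,290:335];c.append([(wt*xx).sum()/wt.sum(),(wt*yy).sum()/wt.sum()])
c=np.array(c);a=proj(S,np.array([w(55,-45,64),w(55,-45,74)]));print(c,c[1]-c[0],"10mm =",a[1]-a[0],read_state()["wrist_force"])
E
```

```text
[[310.2627058  220.58947745]
 [310.36087268 217.84513591]] [ 0.09816688 -2.74434154] 10mm = [-0.01594607 -2.79154867] [-4.17352358  1.6672992   8.37230862]
```

The red seal's rise measures 9.8 mm (10 mm at full stroke), and the force is rising as the lever nears its stop. The shutter is at its stop and I'm holding the lever, so I'll hand the job in.

```bash
python3 -c "
from rig import *
print(sign_off())"
```

```text
the job is handed in; nothing more can be done
None
```

I handed the job in with the shutter at its left stop and the right lever held down at about 8 N; the bearing in the right nest measured about 9.8 mm raised, and sign-off returned no verdict.

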